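Set out the sanding and waxing station

ROBOT

A 6-joint arm with a two-finger parallel gripper is mounted at the origin on the work surface; the furniture and walls round the work are solid. World frame = base frame: x ahead of the robot, y to its left, z up, the work surface at z = 0. Lengths are in mm, angles in rad, forces in N, time in s.
With the tool pointing down it reaches from about 325 to 875 mm from the base axis. Payload 4.4 kg.
Tool frame: the origin (TCP) lies on the centre line of the jaws, within the pads' length; the fingertips stand ahead of it and the grasp point (between the pads) lies 6 mm ahead of it (ctrl.tcp_to_tips is the z of the fingertips in the tool frame, in mm); z points along the fingers, y is the direction in which the jaws open and shut (so a half turn about z gives the same grasp; the last joint's range is limited). The gripper opens to 85 mm and grips with 20 to 120 N. Pads are 22 mm wide; open, the fingers measure 114 mm over their backs; the gripper's body (76 mm by 85 mm) begins 54 mm behind the grasp point. The pads swing forward as they close: fully open they stand 13 mm farther back than shut.
Start: joints at [-1.347, 0.207, 1.542, -0, 1.393, -0.15], TCP at [209.952, -535.301, 256.282] pointing down, gripper open.
Joint ranges: [-2.73, 2.73], [-0.86, 2.22], [0.23, 2.46], [-1.11, 4.25], [0.08, 2.63], [-2.82, 2.82]. Speed limits (rad/s): [2.79, 2.79, 3.14, 3.14, 3.14, 3.14].

INTERFACE

Orientations are given as a 3x3 rotation matrix whose columns are the frame's x, y, z axes.
In Python, from plant import ctrl, sensors, optics gives the robot as it stands. Calls block until the motion is done:
- ctrl.move_ptp(position, orientation): joint-space move of the TCP to a pose.
- ctrl.move_l(position, rot=None, vel=150, threshold=None): straight line of the TCP; rot=None keeps the orientation; vel is the mean speed in mm/s. With threshold (N) it stops when the force on the tool has changed by that much, and returns True; else False.
- ctrl.set_joints(angles): joint-space move.
- ctrl.gripper_to(opening, force=None): finger opening in mm; force is the grip in N (None keeps the last); returns when the fingers have stopped.
- ctrl.hold(seconds).
- ctrl.solve_ik(position, orientation): joint angles nearest the present ones, or None.
- sensors.read_state(): the state.
- optics.grab_frame(name): name is "scene" or "top" or "wrist"; returns (picture, depth): 420x560x3 uint8, red, green, blue; 420x560 float32, mm along the optical axis (not along the pixel's ray), 0 where there is no reading.
- optics.camera_params(name): a dict with "mtx" (3x3 intrinsics, pixels), "R" (3x3) and "t" (3): a world point X has camera coordinates R X + t; the wrist camera has in their place "T_tool_cam" (4x4, takes a point from camera to tool coordinates, whose origin is the TCP and whose axes are the flange's). Camera axes: x right, y down, z forward; pixel columns grow to the right and rows downward; lengths in mm; the calibration is good to about 2 mm. A picture is of the moment at which its call begins: read the wrist's pose just before it. camera_params takes no time and is no camera call.
A pose or a line that the arm cannot do raises ctrl.MotionError and nothing moves.
- ctrl.finish_job(): hands the job in, once; it reports no verdict.
The state is a dict: "t": time; "q": joint angles; "qvel": joint speeds; "tau": joint torques, N m; "eef_pos": TCP position; "eef_rot": TCP orientation; "force": force on the tool from outside, world axes, zero at the start; "wrist_torque": the same for the moment, N m; "grip_width": finger opening in mm.
Only numpy, scipy, OpenCV 4.12 (cv2) and the standard library are available. Lean on these libraries where they do the work, as an engineer would, in place of code of your own. Each camera call takes 0.05 s, during which the arm holds its last target.

TASK

Flip the toggle clamp's arm up past centre so that it stays open, lift the freed wooden workpiece out of the jig and lay it centred and lengthwise on top of the pine work block. Then set the other things out round that block, lying as they do now and with a clear gap of about 40 mm each time (left and behind as the robot sees it, behind being the far side, and lined up with the work block): the sanding block behind the middle of the work block and parallel with it, the wax cake left of the sanding block and level with its middle, and the rubbing stone left of the work block, level with its middle but turned square to it, end on to the robot. Leave the clamp open.

Things in the scene. Friction and masses are not known exactly. Their poses are not given: they have to be found in the camera images.
- work_block: Pale pine work block, 105 (x) x 220 (y) x 42 mm high, screwed to the bench. Origin at the centre of its underside, on the bench top. Its long side is its y axis; its +x points away from the robot (behind) and its +y to the robot's left, turned by at most 0.12 rad.
- clamp_arm (a joint): Hinge of the toggle clamp's arm on the jig, rad: 0 shut (arm level over the workpiece), 1.57 upright, 2.1 fully open on its stop. No spring and little friction: let go before upright it falls shut by its own weight (0.12 kg); past upright it falls open and stays.
- clamp_hinge (a point): Point on the hinge axis of the clamp, fixed to the jig, 60 mm above the bench. The axes are the jig's: the hinge axis is x; y points from the hinge along the shut arm, over the workpiece; z is up. The clamp's steel ears reach 15 mm either side of this point in x and up to 68 mm above the bench. The jig is a plywood base, 90 (x) x 240 (y) x 12 mm, fixed to the bench, reaching from 40 mm behind the hinge (-y) to 200 mm ahead of it.
- clamp_handle (a point): Grip point on the clamp's handle: the arm, 12 mm wide, ends in a round black cross-bar of 14 mm diameter, parallel with the hinge axis, 75 mm from it, reaching 48 mm either side of the arm. This point lies on the bar's axis 30 mm to the +x side (away from the robot) of the arm's middle, 60 mm above the bench when shut. Pinched across (along y) from above, the bar turns freely between the fingers as it swings about the hinge.
- workpiece_center (a point): Centre of the dark brown wooden workpiece, a plain bar 45 (x) x 140 (y) x 22 mm. At the start it lies loose on the jig's 12 mm base under the shut clamp, its centre 100 mm ahead of the hinge, between end and corner stops that rise 10 mm above the base; the middle 90 mm of its sides is free to be gripped. The clamp's rubber foot hangs just above it, 45 mm from its centre.
- rubbing_stone_center (a point): Centre of the rubbing stone, a plain block with sharp edges, 50 (x) x 110 (y) x 50 mm high, the tallest of the three things lying behind the jig. Loose, about 0.45 kg.
- sanding_block_center (a point): Centre of the sanding block, a flat block of pale wood and cork, 63 (x) x 110 (y) x 30 mm high. Loose, about 0.12 kg.
- wax_cake_center (a point): Centre of the wax cake, a solid brown disc of 62 mm diameter and 22 mm height, without a hole. Loose, about 0.1 kg.

How it is judged:
By the outcome, as a careful person would: the job done as asked, in the order asked, and still so for the second after the job is handed in, with the robot touching nothing.
It also fails if it takes over 120 s, if anything falls off the work surface, if the arm or the gripper's body presses on something with over 40 N, if the wrist force passes 120 N, or if a joint passes its speed limit or range.

## Working session

There is one attempt and no reset: what is moved stays moved. The work goes in short steps, each a Python script; the robot and the scene stay as the last script left them, time stands still between calls to the robot, and variables do not carry over. Pictures are saved under pics/ and viewed, and the job is handed in when it is done.

```bash
ls; mkdir -p pics; python3 - <<'E'
from plant import ctrl, sensors, optics
import cv2, numpy as np
np.set_printoptions(precision=3,suppress=True)
for n in ("scene","top"):
    im,d=optics.grab_frame(n)
    cv2.imwrite(f"pics/{n}0.png",im[:,:,::-1]); np.save(f"/tmp/{n}0.npy",d)
    p=optics.camera_params(n); print(n,p["mtx"],p["R"],p["t"], (d>0).mean())
    np.savez(f"/tmp/{n}p.npz",**p)
print(optics.camera_params("wrist"))
s=sensors.read_state(); print(s); print(ctrl.tcp_to_tips)
E
```

```text
pics
scene [[507.179   0.    274.274]
 [  0.    507.179 208.109]
 [  0.      0.      1.   ]] [[-0.516 -0.857  0.013]
 [-0.544  0.315 -0.778]
 [ 0.662 -0.409 -0.628]] [373.399 281.265 796.843] 0.9880272108843537
top [[422.322   0.    274.608]
 [  0.    422.322 206.668]
 [  0.      0.      1.   ]] [[ 0.018 -1.    -0.022]
 [-0.995 -0.015 -0.1  ]
 [ 0.099  0.024 -0.995]] [148.699 481.508 995.485] 0.9959651360544217
{'mtx': array([[292.716,   0.   , 280.157],
       [  0.   , 292.716, 205.297],
       [  0.   ,   0.   ,   1.   ]]), 'T_tool_cam': array([[   0.   ,   -0.958,   -0.286,   73.259],
       [   1.   ,    0.   ,    0.001,   -0.949],
       [  -0.   ,   -0.286,    0.958, -117.085],
       [   0.   ,    0.   ,    0.   ,    1.   ]])}
{'t': 0.1, 'q': array([-1.347,  0.207,  1.543,  0.   ,  1.393, -0.151]), 'qvel': array([-0.001,  0.   , -0.004, -0.   , -0.001,  0.001]), 'tau': array([ -0.001, -38.409, -29.255,  -0.   ,   0.005,  -0.   ]), 'eef_pos': array([ 209.833, -534.652,  255.207]), 'eef_rot': array([[ 0.931,  0.365, -0.   ],
       [ 0.365, -0.931,  0.002],
       [ 0.   , -0.002, -1.   ]]), 'force': array([0.167, 0.5  , 0.136]), 'wrist_torque': array([-0.005,  0.006, -0.041]), 'grip_width': 85.38043917082825}
25.0
```

View pics/scene0.png

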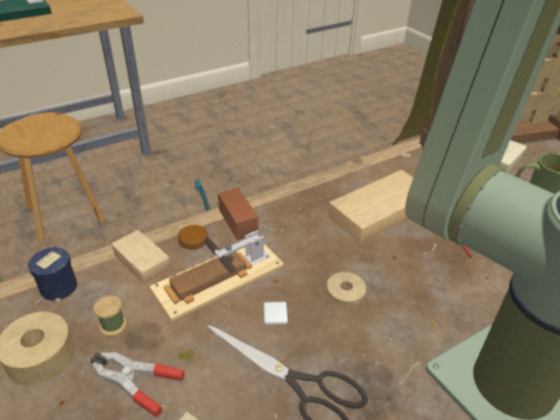

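View pics/top0.png

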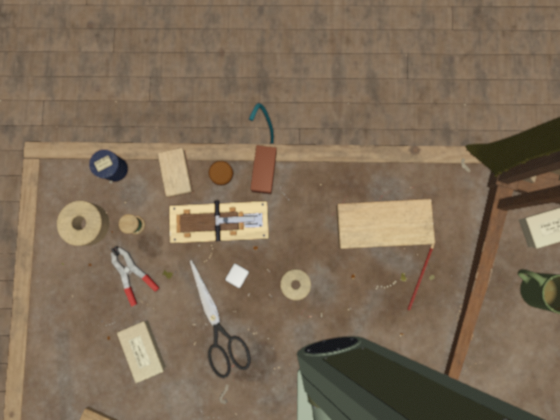

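The top view shows, at (col,row): work block (386,224), jig (218,222) with hinge near 255 and black cross-bar at 218, sanding block (174,172), wax (220,172) and stone (264,170). The scene view agrees with this. Next I'll measure with depth and masks.

```bash
cat > h.py <<'E'
import numpy as np, cv2
np.set_printoptions(precision=3,suppress=True)
def P(n): return dict(np.load(f"/tmp/{n}p.npz"))
def cloud(n,d,R=None,t=None,K=None):
    p=P(n) if R is None else None
    if p: K,R,t=p["mtx"],p["R"],p["t"]
    v,u=np.mgrid[0:d.shape[0],0:d.shape[1]]
    c=np.stack([(u-K[0,2])/K[0,0]*d,(v-K[1,2])/K[1,1]*d,d],-1)
    return (c-t)@R      # R^T (c-t)
def ray(K,R,t,uv,z):
    uv=np.atleast_2d(uv).astype(float)
    c=np.c_[(uv[:,0]-K[0,2])/K[0,0],(uv[:,1]-K[1,2])/K[1,1],np.ones(len(uv))]
    dw=c@R; o=-R.T@t
    return o+dw*((z-o[2])/dw[:,2])[:,None]
E
python3 - <<'E'
from h import *
im=cv2.imread("pics/top0.png"); d=np.load("/tmp/top0.npy"); X=cloud("top",d)
for nm,(u,v) in dict(bench=(300,200),rim=(320,152),rim2=(440,152),behindrim=(320,130),wb=(386,224),sand=(174,172),wax=(220,172),stone=(264,168),wp=(195,224),base=(175,212),arm=(235,220),side=(490,230),bench2=(386,180)).items(): print(nm,X[v,u],im[v,u][::-1])
# masks by height
Z=X[...,2]
vis=cv2.applyColorMap(np.clip(Z*2.5+20,0,255).astype(np.uint8),cv2.COLORMAP_JET)
vis=cv2.resize(vis[130:260,150:450],None,fx=2.6,fy=2.6,interpolation=cv2.INTER_NEAREST)
cv2.imwrite("pics/h0.png",vis)
cv2.imwrite("pics/c0.png",cv2.resize(im[130:260,150:450],None,fx=2.6,fy=2.6,interpolation=cv2.INTER_CUBIC))
E
```

```text
bench [498.804  94.613   3.037] [117  96  77]
rim [620.474  46.018   2.172] [160 136 106]
rim2 [ 624.347 -251.804    1.334] [167 141 109]
behindrim [ 919.04  -23.07 -839.01] [122 105  87]
wb [ 440.333 -106.887   42.451] [213 190 149]
sand [559.652 403.277  31.174] [205 186 149]
wax [562.611 292.019  23.216] [127  82  39]
stone [568.712 182.881  50.524] [141  89  66]
wp [433.463 346.557  34.341] [118  88  64]
base [463.595 402.28   10.214] [227 207 161]
arm [442.247 246.525  69.739] [191 194 201]
side [ 429.861 -345.505   48.91 ] [128  95  68]
bench2 [ 551.874 -117.417    2.404] [120 105  90]
```

View pics/h0.png

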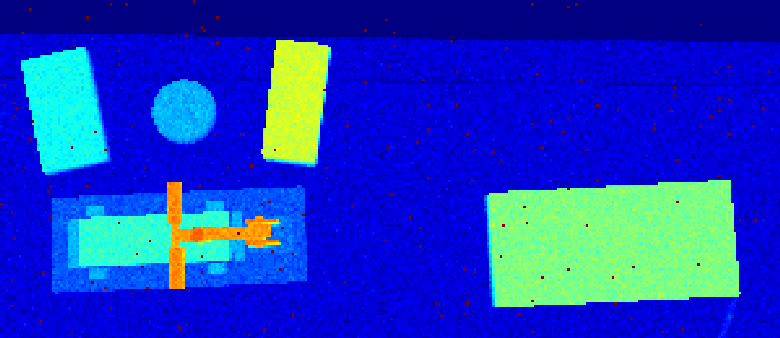

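View pics/c0.png

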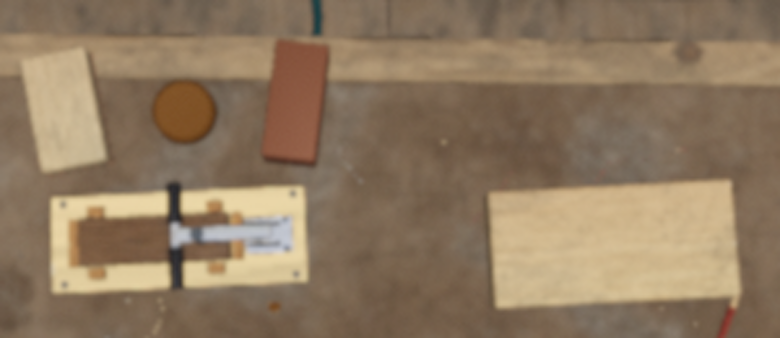

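Height map: the rim is flush with the bench (z≈2), so it is no obstacle. The heights match the given sizes (block 42, sanding 31, wax 23, stone 50, workpiece 34). Now the coarse poses.

```bash
cat >> h.py <<'E'
def measure(X,K,R,t,z,lo,hi,box,rect=True):
    """pixels with height in lo..hi inside world box -> largest blob, ray-cast to plane z; centroid,size,angle"""
    m=((X[...,2]>lo)&(X[...,2]<hi)&(X[...,0]>box[0])&(X[...,0]<box[1])&(X[...,1]>box[2])&(X[...,1]<box[3])).astype(np.uint8)
    m=cv2.medianBlur(m,3)
    n,l,s,_=cv2.connectedComponentsWithStats(m)
    k=1+np.argmax(s[1:,4]); v,u=np.nonzero(l==k)
    W=ray(K,R,t,np.c_[u,v],z)[:,:2]
    c=W.mean(0); w,V=np.linalg.eigh(np.cov((W-c).T)); size=np.sqrt(12*w)  # short,long if rectangle
    a=np.arctan2(V[1,1],V[0,1]); 
    r=cv2.minAreaRect(W.astype(np.float32))
    yaw=(a-np.pi/2+np.pi/2)%np.pi-np.pi/2   # turn of the long axis from +y
    return c,size,yaw,r,(u.min(),u.max(),v.min(),v.max())
E
python3 - <<'E'
from h import *
d=np.load("/tmp/top0.npy"); X=cloud("top",d); p=P("top"); a=(p["mtx"],p["R"],p["t"])
for nm,z,b in (("wb",42,(360,520,-260,30)),("sand",30,(490,640,340,470)),("wax",22,(500,620,240,340)),("stone",50,(490,640,130,240))):
    print(nm,measure(X,*a,z,z-7,z+8,b))
print("jig",measure(X,*a,12,6,100,(360,510,140,460)))
print("bar",measure(X,*a,67,56,90,(360,510,270,345)))
print("wp",measure(X,*a,34,29,42,(360,510,140,460)))
E
```

```text
wb (array([ 442.249, -105.428]), array([104.82 , 220.169]), np.float64(0.06894234303565194), ((442.57415771484375, -105.04109954833984), (104.83824157714844, 220.5452423095703), 3.8553805351257324), (np.int64(338), np.int64(433), np.int64(199), np.int64(247)))
sand (array([560.652, 403.368]), array([ 62.628, 110.362]), np.float64(-1.3413770561624876), ((560.7232666015625, 403.2465515136719), (110.88563537597656, 63.05081558227539), 13.29016399383545), (np.int64(158), np.int64(190), np.int64(148), np.int64(195)))
wax (array([562.608, 292.072]), array([52.347, 52.872]), np.float64(-0.8546900889804396), ((562.92919921875, 292.2323303222656), (59.4918327331543, 58.6971549987793), 57.23366928100586), (np.int64(208), np.int64(232), np.int64(160), np.int64(184)))
stone (array([568.525, 185.365]), array([ 49.765, 109.944]), np.float64(1.4657010463146203), ((568.720703125, 185.39791870117188), (49.92228317260742, 110.73982238769531), 83.98722839355469), (np.int64(250), np.int64(275), np.int64(145), np.int64(191)))
jig (array([441.934, 294.233]), array([ 90.742, 238.374]), np.float64(0.06359539299230788), ((445.7523193359375, 294.40966796875), (98.65461730957031, 238.95509338378906), 3.08598256111145), (np.int64(170), np.int64(267), np.int64(200), np.int64(241)))
bar (array([441.873, 287.451]), array([17.32, 93.15]), np.float64(-1.5030585573599868), ((442.3469543457031, 283.701416015625), (93.41385650634766, 22.870668411254883), 4.1162495613098145), (np.int64(214), np.int64(224), np.int64(200), np.int64(240)))
wp (array([438.894, 341.551]), array([44.489, 84.327]), np.float64(0.06432115323626753), ((439.284912109375, 340.8043212890625), (45.369258880615234, 84.42316436767578), 2.2916951179504395), (np.int64(180), np.int64(215), np.int64(212), np.int64(231)))
```

```bash
cat >> h.py <<'E'
def down(yaw):  # tool y along -(world y turned by yaw), tool x = (cos,sin)
    c,s=np.cos(yaw),np.sin(yaw)
    return np.array([[c,s,0],[s,-c,0],[0,0,-1.]])
def wcam(s,p):
    T=p["T_tool_cam"]; Rt=np.asarray(s["eef_rot"]); 
    Rwc=Rt@T[:3,:3]; o=np.asarray(s["eef_pos"])+Rt@T[:3,3]
    return p["mtx"],Rwc.T,-Rwc.T@o
def wgrab(name):
    from plant import sensors,optics
    s=sensors.read_state(); im,d=optics.grab_frame("wrist")
    a=wcam(s,optics.camera_params("wrist"))
    cv2.imwrite(f"pics/{name}.png",im[:,:,::-1]); np.savez(f"/tmp/{name}.npz",d=d,K=a[0],R=a[1],t=a[2])
    X=cloud(None,d,a[1],a[2],a[0]); return im,d,X,a,s
E
python3 - <<'E'
from h import *
from plant import ctrl,sensors,optics
R=down(0.0)
for n,pos in (("wA",[400,-100,230]),("wB",[420,290,230])):
    print(ctrl.solve_ik(pos,R))
    ctrl.move_ptp(pos,R); ctrl.hold(0.3)
    im,d,X,a,s=wgrab(n); print(s["t"],s["eef_pos"])
    if n=="wA": L=(("wb",42,(360,540,-260,30)),)
    else:
        L=(("sand",30,(490,640,340,470)),("wax",22,(500,620,240,340)),("stone",50,(490,640,130,240)))
    for nm,z,b in L: print(nm,measure(X,*a,z,z-7,z+8,b))
E
```

```text
[-0.456 -0.129  1.946 -0.     1.325  1.115]
2.1333 [ 400.046 -100.479  230.02 ]
wb (array([ 442.996, -107.067]), array([103.948, 218.156]), np.float64(0.06685205353241286), ((440.37530517578125, -106.45878601074219), (104.14506530761719, 218.19253540039062), 3.832623243331909), (np.int64(174), np.int64(395), np.int64(90), np.int64(205)))
[ 0.435  0.093  1.728 -0.     1.321  2.005]
3.9333 [420.385 289.291 230.07 ]
sand (array([554.542, 401.794]), array([61.603, 97.134]), np.float64(-1.2528319843788376), ((555.5743408203125, 401.3155517578125), (103.2712631225586, 62.19163513183594), 13.107118606567383), (np.int64(117), np.int64(211), np.int64(0), np.int64(111)))
wax (array([561.112, 291.946]), array([51.069, 51.551]), np.float64(-1.4910086964065457), ((560.6668090820312, 292.1258850097656), (58.143165588378906, 58.2911262512207), 89.94551849365234), (np.int64(249), np.int64(307), np.int64(14), np.int64(79)))
stone (array([554.117, 187.393]), array([50.135, 80.691]), np.float64(1.4311021147312792), ((553.4093627929688, 187.7918701171875), (50.40749740600586, 83.06107330322266), 83.94659423828125), (np.int64(358), np.int64(430), np.int64(0), np.int64(99)))
```

View pics/wB.png

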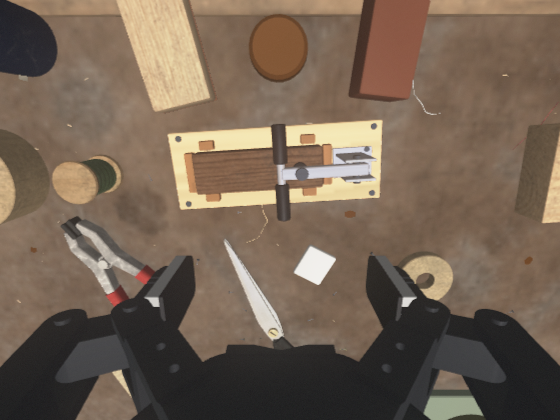

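View pics/wA.png

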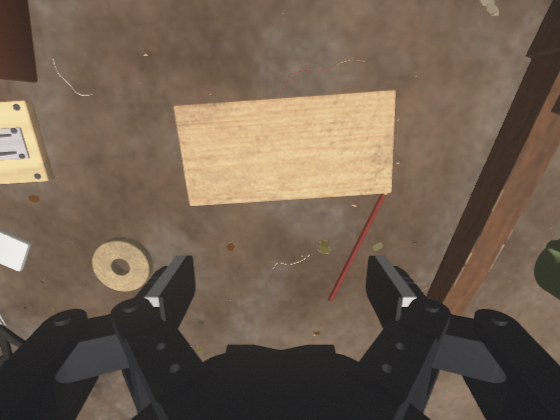

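```bash
python3 - <<'E'
from h import *
f=np.load("/tmp/wB.npz"); a=(f["K"],f["R"],f["t"]); X=cloud(None,f["d"],a[1],a[2],a[0])
B=(360,510,140,460)
p=P("top"); at=(p["mtx"],p["R"],p["t"]); Xt=cloud("top",np.load("/tmp/top0.npy"))
for nm,XX,aa in (("w",X,a),("t",Xt,at)):
    print(nm,"jig",measure(XX,*aa,12,7,16.5,B)[::3])
    print(nm,"wp",measure(XX,*aa,34,29,42,B))
    # bar only: two halves away from arm
    m=(XX[...,2]>56)&(XX[...,2]<80)&(XX[...,1]>265)&(XX[...,1]<310)&(XX[...,0]>360)&(XX[...,0]<510)
    q=XX[m]; print("bar top z", np.percentile(q[:,2],[5,50,95]),len(q))
    v,u=np.nonzero(m); W=ray(*aa,np.c_[u,v],65)
    for lo,hi in ((380,432),(452,500)):
        s=W[(W[:,0]>lo)&(W[:,0]<hi)]; print("bar half",s.min(0),s.max(0),s.mean(0))
    m=(XX[...,2]>62)&(XX[...,2]<85)&(XX[...,1]>190)&(XX[...,1]<275)&(XX[...,0]>360)&(XX[...,0]<510)
    v,u=np.nonzero(m); W=ray(*aa,np.c_[u,v],68); print("arm+ears",W.min(0),W.max(0))
E
```

```text
w jig (array([450.432, 219.41 ]), ((444.26641845703125, 228.2621307373047), (89.36434936523438, 106.44813537597656), 3.5524542331695557))
w wp (array([437.795, 339.161]), array([44.591, 87.891]), np.float64(0.052668516524355447), ((437.4952087402344, 338.4267578125), (44.8558235168457, 89.60515594482422), 3.5820159912109375), (np.int64(192), np.int64(277), np.int64(149), np.int64(194)))
bar top z [60.788 64.952 69.158] 1522
bar half [393.312 280.127  65.   ] [431.885 295.215  65.   ] [412.937 287.356  65.   ]
bar half [452.523 283.511  65.   ] [487.819 298.62   65.   ] [470.327 290.947  65.   ]
arm+ears [432.457 197.21   68.   ] [459.511 274.918  68.   ]
t jig (array([445.629, 221.541]), ((445.80584716796875, 232.0469512939453), (89.9954605102539, 114.41659545898438), 3.6007938385009766))
t wp (array([438.894, 341.551]), array([44.489, 84.327]), np.float64(0.06432115323626753), ((439.284912109375, 340.8043212890625), (45.369258880615234, 84.42316436767578), 2.2916951179504395), (np.int64(180), np.int64(215), np.int64(212), np.int64(231)))
bar top z [62.586 66.414 71.217] 266
bar half [395.476 280.608  65.   ] [430.38 293.31  65.  ] [412.911 286.948  65.   ]
bar half [453.435 284.709  65.   ] [488.742 297.503  65.   ] [471.071 291.095  65.   ]
arm+ears [433.585 197.958  68.   ] [459.165 274.728  68.   ]
```

Wrist view wB shows the bar at cols 272-290, rows 125-220, with the arm and ears to its right. Wrist view wA shows the block with corners (175,105)-(395,193). The two cameras agree within about 2 mm:

| Item | Position (mm) | Yaw (rad) |
|---|---|---|
| Hinge | (446.0, 214.2) | 0.0625 |
| Bar centre (75 mm from hinge) | (441.3, 289) | – |
| Work block | (442.3, -106.3) | 0.068 |

Next, the clamp.

```bash
cat >> h.py <<'E'
J=0.0625; HIN=np.array([446.0,214.2,60.]); WB=np.array([442.3,-106.3]); WY=0.068
def ax(y): c,s=np.cos(y),np.sin(y); return np.array([c,s,0.]),np.array([-s,c,0.])
E
python3 - <<'E'
from h import *
from plant import ctrl,sensors
ex,ey=ax(J); up=np.array([0,0,1.])
def st(m=""):
    s=sensors.read_state(); print(m,round(s["t"],2),s["eef_pos"],"F",s["force"],"w",round(s["grip_width"],2)); return s
bar=lambda a: HIN+30*ex+75*(np.cos(a)*ey+np.sin(a)*up)+6*up
R=down(J)
ctrl.move_ptp(bar(0)+80*up,R)
ctrl.gripper_to(45,20); st("above"); print(ctrl.tcp_to_tips)
hit=ctrl.move_l(bar(0),vel=100,threshold=12); st(f"down hit={hit}")
ctrl.gripper_to(8,20); st("grip"); print(ctrl.tcp_to_tips)
wgrab("wgrip")
E
```

```text
above 4.93 [471.34  291.164 146.804] F [-0.381  0.059  0.004] w 45.21
25.0
down hit=False 5.88 [471.908 291.206  66.619] F [0.547 0.467 0.264] w 44.99
grip 6.26 [471.905 290.659  66.864] F [ 0.42  -3.103  3.512] w 12.97
25.0
```

View pics/wgrip.png

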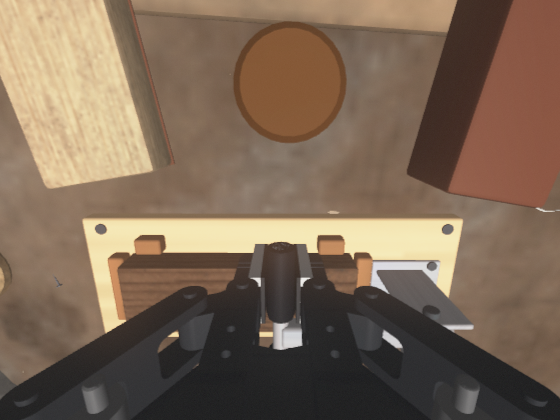

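The wrist view shows the black bar at (280,285) held between the pads, and the width of 13 mm fits the 14 mm bar. Now the swing.

```bash
python3 - <<'E'
from h import *
from plant import ctrl,sensors
ex,ey=ax(J); up=np.array([0,0,1.])
def st(m=""):
    s=sensors.read_state(); print(m,round(s["t"],2),s["eef_pos"],"F",s["force"],"w",round(s["grip_width"],2)); return s
bar=lambda a: HIN+30*ex+75*(np.cos(a)*ey+np.sin(a)*up)+6*up
for i,a in enumerate(np.linspace(0,1.95,14)[1:]):
    ctrl.move_l(bar(a),vel=70); s=st(f"{a:.2f}")
    if np.linalg.norm(s["force"])>40: print("STOP"); break
wgrab("wopen")
E
```

```text
0.15 6.62 [471.902 290.034  77.332] F [ 3.298 -2.542 -2.169] w 13.11
0.30 6.92 [471.991 287.971  88.382] F [ 2.393  0.409 -2.118] w 13.18
0.45 7.23 [472.191 284.534  99.044] F [2.751 4.302 0.144] w 13.21
0.60 7.54 [472.527 279.771 109.041] F [1.976 6.466 2.397] w 12.98
0.75 7.85 [472.972 273.732 118.554] F [0.668 8.207 4.732] w 13.35
0.90 8.16 [473.478 266.511 127.089] F [-1.27  10.149  9.173] w 13.05
1.05 8.47 [474.186 257.553 134.247] F [-3.322 11.449 13.809] w 13.1
1.20 8.78 [474.881 246.506 139.275] F [-3.064  7.423 15.582] w 13.19
1.35 9.08 [475.658 234.465 142.373] F [-3.489  5.011 15.302] w 13.07
1.50 9.39 [476.328 222.275 143.394] F [-2.487  2.146 14.908] w 13.05
1.65 9.7 [477.001 210.4   142.507] F [-0.436  0.262  9.738] w 13.26
1.80 10.01 [477.662 198.693 139.673] F [ 1.991 -1.278  6.002] w 13.04
1.95 10.32 [478.169 188.088 135.745] F [3.595 0.482 3.32 ] w 13.11
```

View pics/wopen.png

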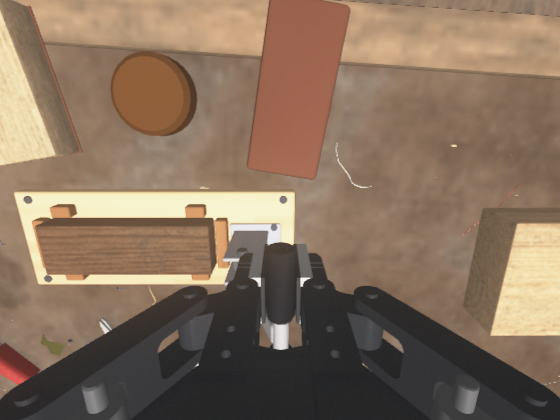

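The picture shows the bar at (280,285), still held and past the hinge, with the workpiece free at (128,247). Release, back off and check.

```bash
python3 - <<'E'
from h import *
from plant import ctrl,sensors,optics
ex,ey=ax(J); up=np.array([0,0,1.])
def st(m=""):
    s=sensors.read_state(); print(m,round(s["t"],2),s["eef_pos"],"F",s["force"],"w",round(s["grip_width"],2)); return s
s=st(); ctrl.gripper_to(55,20)
ctrl.move_l(np.array(s["eef_pos"])+60*up,vel=150)
wp=HIN+100*ey
R=down(J)
ctrl.move_ptp(np.array([wp[0]-60,wp[1]-30,230]),R); ctrl.hold(.2)
im,d,X,a,s=wgrab("wC"); st()
m=(X[...,0]>380)&(X[...,0]<505)&(X[...,1]>150)&(X[...,1]<330)&(X[...,2]>100)&(X[...,2]<150); q=X[m]; print(len(q),q.mean(0),q.min(0),q.max(0))
r=measure(X,*a,34,29,42,(360,510,140,460)); print(r)
print("wp pred",wp)
E
```

```text
10.37 [478.15  188.21  135.786] F [ 4.385 -0.414  3.101] w 13.24
 12.27 [380.381 283.137 229.343] F [0.145 0.064 0.408] w 55.18
3388 [449.361 182.864 126.488] [399.221 167.649 103.409] [494.717 211.849 132.986]
(array([439.225, 313.861]), array([ 45.039, 138.805]), np.float64(0.06117472694625703), ((438.7575378417969, 313.8597717285156), (44.10866165161133, 138.88787841796875), 3.5018503665924072), (np.int64(186), np.int64(322), np.int64(108), np.int64(152)))
wp pred [439.754 314.005  60.   ]
```

View pics/wC.png

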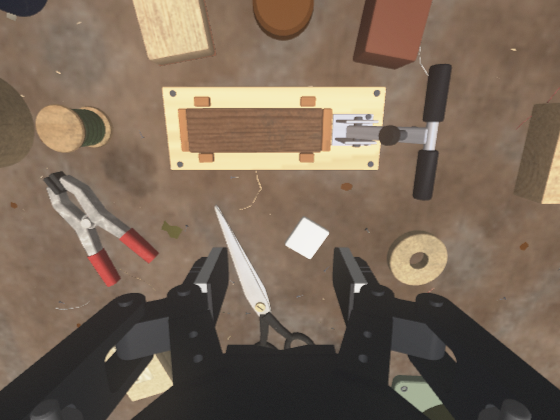

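The clamp stays open, with the bar at (435,135) px, z≈126, on its stop. The workpiece measures 45x139 at (439.3, 313.9), within 0.6 mm of prediction. Next I'll pick it and place it.

```bash
cat >> h.py <<'E'
UP=np.array([0,0,1.])
def st(m=""):
    from plant import sensors
    s=sensors.read_state(); print(m,round(s["t"],2),s["eef_pos"],"F",s["force"],"w",round(s["grip_width"],2)); return s
E
python3 - <<'E'
from h import *
from plant import ctrl,sensors
W=np.array([439.4,313.9]); yaw=0.0615+np.pi/2
R=down(yaw)
ctrl.move_ptp([*W,130],R); ctrl.gripper_to(66,40); st()
h=ctrl.move_l([*W,40],vel=100,threshold=12); st(f"down {h}")
ctrl.gripper_to(40,40); s=st("grip")
zg=s["eef_pos"][2]
ctrl.move_l([*W,130],vel=100); st("lift")
wgrab("wL")
open("/tmp/zg","w").write(str(zg))
E
```

```text
13.93 [439.491 313.941 130.307] F [ 0.24  -0.179  0.88 ] w 66.17
down False 14.98 [440.045 314.26   40.652] F [ 0.328 -0.388  0.226] w 66.11
grip 15.3 [440.278 314.377  41.104] F [ 0.096 -0.902  4.739] w 44.29
lift 16.35 [438.717 313.57  129.165] F [ 0.572  0.511 -1.326] w 44.1
```

View pics/wL.png

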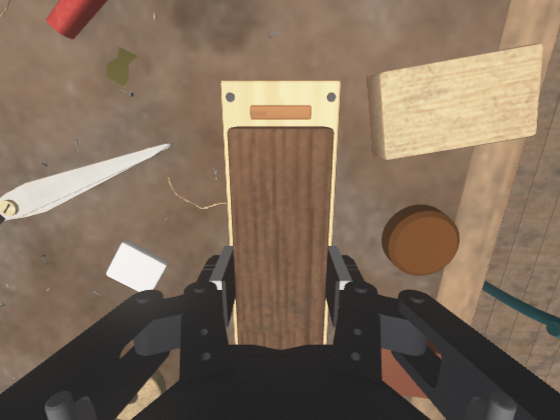

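The workpiece hangs straight between the pads (centre col 281). I'll carry it high (z 230) to clear the open clamp.

```bash
python3 - <<'E'
from h import *
from plant import ctrl,sensors
s=sensors.read_state(); p=np.array(s["eef_pos"])
ctrl.move_l([439.4,313.9,235],vel=150)
R=down(WY+np.pi/2)
ctrl.move_ptp([*WB,235],R); 
ctrl.move_l([*WB,85],vel=150); ctrl.hold(.2); st("above")
h=ctrl.move_l([*WB,69.5],vel=30,threshold=8); st(f"down {h}")
ctrl.gripper_to(62,40); st("rel")
ctrl.move_l([*WB,180],vel=150)
ex,ey=ax(WY); q=WB-60*ex[:2]
ctrl.move_ptp([*q,230],down(WY)); ctrl.hold(.2)
im,d,X,a,s=wgrab("wD"); st()
print("wp",measure(X,*a,64,56,75,(360,540,-260,30)))
print("wb",measure(X,*a,42,35,75,(360,540,-260,30)))
from plant import optics
imt,dt=optics.grab_frame("top"); cv2.imwrite("pics/t1.png",imt[:,:,::-1]); pt=P("top"); Xt=cloud("top",dt); at=(pt["mtx"],pt["R"],pt["t"])
print("wp t",measure(Xt,*at,64,56,75,(360,540,-260,30)))
E
```

```text
above 20.15 [ 442.998 -106.599   85.881] F [-0.391  0.673 -0.334] w 44.25
down True 20.62 [ 442.046 -106.266   70.988] F [-0.145  0.369  4.083] w 43.7
rel 20.94 [ 441.151 -105.828   70.316] F [-0.35  -0.312 -1.141] w 61.83
 23.41 [ 382.461 -110.341  229.844] F [-0.478  0.256 -0.359] w 62.18
wp (array([ 442.453, -106.24 ]), array([ 44.606, 138.716]), np.float64(0.0686301571447614), ((441.9466552734375, -106.2768325805664), (43.75476837158203, 138.7966766357422), 3.943129539489746), (np.int64(206), np.int64(356), np.int64(108), np.int64(156)))
wb (array([ 442.927, -106.337]), array([103.835, 218.162]), np.float64(0.06930101897697338), ((440.3579406738281, -106.52653503417969), (103.06880950927734, 218.25592041015625), 3.942694902420044), (np.int64(169), np.int64(394), np.int64(78), np.int64(183)))
wp t (array([ 444.247, -104.744]), array([ 44.905, 140.28 ]), np.float64(0.07121162313561258), ((444.2142333984375, -104.49808502197266), (45.106563568115234, 141.11585998535156), 3.9742703437805176), (np.int64(356), np.int64(418), np.int64(211), np.int64(233)))
```

View pics/wD.png

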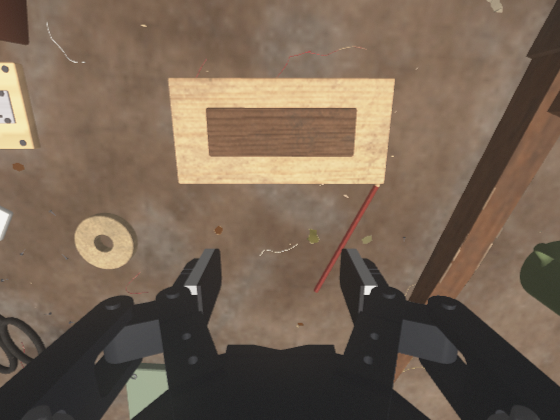

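The workpiece at rows 108-156, cols 206-356 sits centred on the block. The wrist camera puts both centres within 0.5 mm, both at yaw 0.069. Sanding block next.

```bash
cat >> h.py <<'E'
def pick_place(src,ysrc,dst,ydst,z,wopen,wclose,force,thr=8,name="x"):
    from plant import ctrl,sensors
    R=down(ysrc); ctrl.move_ptp([*src,200],R); ctrl.gripper_to(wopen,force)
    h=ctrl.move_l([*src,z],vel=130,threshold=14); st(f"down {h}")
    if h: return False
    ctrl.gripper_to(wclose,force); s=st("grip")
    ctrl.move_l([*src,220],vel=150); s=st("lift"); 
    if s["grip_width"]<wclose+3: print("LOST"); return False
    wgrab(name)
    ctrl.move_ptp([*dst,220],down(ydst))
    ctrl.move_l([*dst,z+15],vel=150); ctrl.hold(.2); st("above")
    h=ctrl.move_l([*dst,z-1.5],vel=30,threshold=thr); st(f"put {h}")
    ctrl.gripper_to(wopen,force); st("rel")
    ctrl.move_l([*dst,200],vel=150); return True
E
python3 - <<'E'
from h import *
from plant import ctrl
ex,ey=ax(WY); dst=(WB+124*ex[:2])
print(dst,pick_place(np.array([560.65,403.4]),0.2294,dst,WY+np.pi/2,31,80,50,40,name="wS"))
q=WB+20*ex[:2]
ctrl.move_ptp([*q,240],down(WY)); ctrl.hold(.2)
im,d,X,a,s=wgrab("wE"); st()
print("sand",measure(X,*a,30,20,38,(500,660,-260,60)))
print("wb",measure(X,*a,42,35,75,(360,500,-260,30)))
from plant import optics
imt,dt=optics.grab_frame("top"); pt=P("top"); Xt=cloud("top",dt); at=(pt["mtx"],pt["R"],pt["t"])
print("sand t",measure(Xt,*at,30,20,38,(500,660,-260,60)))
E
```

```text
down False 27.2 [561.583 403.907  32.357] F [ 0.156 -0.042 -0.469] w 79.83
grip 27.51 [561.564 403.903  32.453] F [-1.257  0.472  5.315] w 61.01
lift 28.92 [559.884 402.967 218.244] F [ 0.425 -0.991 -1.356] w 61.11
above 32.4 [566.695 -98.109  46.985] F [-0.273 -0.005 -0.9  ] w 61.34
put True 32.88 [566.065 -97.914  32.401] F [0.246 0.705 3.352] w 61.34
rel 33.21 [564.737 -97.456  31.292] F [ 0.362  0.66  -0.198] w 79.56
[566.013 -97.874] True
 36.07 [ 462.357 -104.909  239.838] F [-0.504 -0.856  0.434] w 79.78
sand (array([566.809, -99.296]), array([ 60.838, 108.717]), np.float64(0.06937813393084702), ((565.969482421875, -99.35662841796875), (59.97332000732422, 108.84319305419922), 3.9447453022003174), (np.int64(229), np.int64(336), np.int64(55), np.int64(117)))
wb (array([ 443.394, -106.429]), array([104.994, 217.977]), np.float64(0.06730731900698173), ((440.978271484375, -106.53681945800781), (104.13734436035156, 218.26612854003906), 3.944011926651001), (np.int64(180), np.int64(382), np.int64(159), np.int64(248)))
sand t (array([567.384, -97.52 ]), array([ 63.023, 110.898]), np.float64(0.05963638202086363), ((567.2659912109375, -97.30876159667969), (63.42507553100586, 111.0501937866211), 3.8044328689575195), (np.int64(357), np.int64(404), np.int64(158), np.int64(185)))
```

View pics/wE.png

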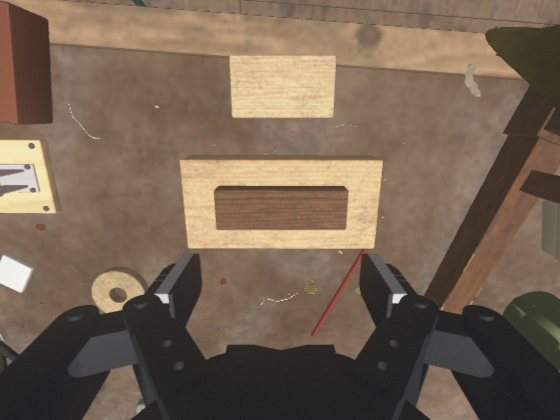

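The sanding block at (283,87) px is parallel to and centred behind the work block. The measured offset is (125, 8) against a target of (123.7, 8.4). Wax next.

```bash
python3 - <<'E'
from h import *
from plant import ctrl,optics
ex,ey=ax(WY); dst=np.array([566.7,-98.2])+126*ey[:2]
print(dst,pick_place(np.array([562.2,292.0]),np.pi/2,dst,WY+np.pi/2,28,78,50,35,name="wW"))
q=WB+10*ex[:2]+60*ey[:2]
ctrl.move_ptp([*q,240],down(WY)); ctrl.hold(.2)
im,d,X,a,s=wgrab("wF"); st()
print("sand",measure(X,*a,30,20,38,(500,660,-260,-30)))
print("wax",measure(X,*a,22,15,30,(500,660,-20,90)))
imt,dt=optics.grab_frame("top"); pt=P("top"); Xt=cloud("top",dt); at=(pt["mtx"],pt["R"],pt["t"])
print("sand t",measure(Xt,*at,30,20,38,(500,660,-260,-30)))
print("wax t",measure(Xt,*at,22,15,30,(500,660,-20,90)))
print("stone t",measure(Xt,*at,50,43,58,(490,660,130,240)))
E
```

```text
down False 39.33 [563.157 292.346  29.194] F [-0.676  0.016  0.548] w 78.12
grip 39.62 [563.244 292.418  29.458] F [-0.839  0.06   4.235] w 60.46
lift 41.06 [561.391 291.691 218.425] F [ 0.211  0.716 -1.119] w 60.78
above 43.67 [558.841  27.409  43.942] F [ 0.606  0.432 -1.503] w 60.99
put True 44.15 [557.874  27.508  29.236] F [-0.727  0.098  4.163] w 60.32
rel 44.47 [556.84   27.61   28.335] F [ 0.201  0.255 -0.197] w 77.87
[558.139  27.509] True
 47.26 [448.344 -45.601 239.829] F [-0.666  0.276 -0.476] w 77.82
sand (array([566.459, -98.663]), array([ 61.599, 108.671]), np.float64(0.06937830982832227), ((565.5734252929688, -98.89659881591797), (60.78997802734375, 108.54287719726562), 3.9611806869506836), (np.int64(288), np.int64(396), np.int64(44), np.int64(108)))
wax (array([557.759,  26.035]), array([51.138, 51.623]), np.float64(-0.558785532761662), ((557.056884765625, 26.078704833984375), (58.69525909423828, 58.2888069152832), 2.1565892696380615), (np.int64(193), np.int64(248), np.int64(47), np.int64(107)))
sand t (array([568.276, -72.498]), array([55.034, 70.318]), np.float64(0.8187359209856591), ((566.3329467773438, -78.68727111816406), (62.96184158325195, 73.29207611083984), 3.4050557613372803), (np.int64(357), np.int64(387), np.int64(159), np.int64(185)))
wax t (array([559.254,  28.488]), array([51.559, 52.864]), np.float64(1.3198213128765297), ((559.6464233398438, 28.461652755737305), (56.96184539794922, 59.26512908935547), 45.87751007080078), (np.int64(316), np.int64(340), np.int64(163), np.int64(187)))
stone t (array([568.698, 185.414]), array([ 49.728, 109.699]), np.float64(1.4648977338767524), ((569.0574340820312, 185.3624267578125), (49.922279357910156, 110.06261444091797), 83.98724365234375), (np.int64(250), np.int64(275), np.int64(145), np.int64(191)))
```

View pics/wF.png

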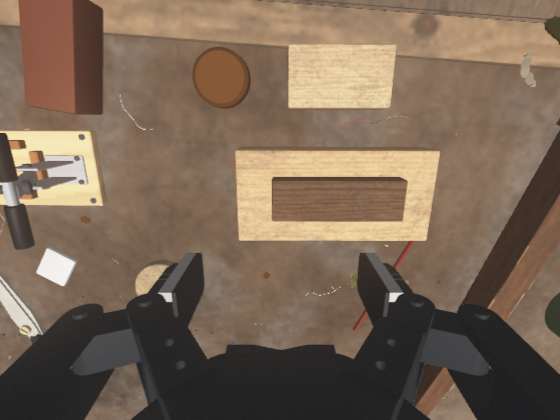

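The wax at (221,77) px is level with the sanding block. The centre-to-centre offset is 125 mm, so the gap is about 39 mm. Now the stone.

```bash
python3 - <<'E'
from h import *
from plant import ctrl,optics
ex,ey=ax(WY); dst=WB+175*ey[:2]
print(dst,pick_place(np.array([568.6,185.4]),-0.1055,dst,WY,34,72,42,60,name="wR"))
q=WB-20*ex[:2]+60*ey[:2]
ctrl.move_ptp([*q,260],down(WY)); ctrl.hold(.2)
im,d,X,a,s=wgrab("wG"); st()
print("stone",measure(X,*a,50,43,58,(350,510,20,130)))
print("wb",measure(X,*a,42,35,75,(360,510,-260,10)))
print("sand",measure(X,*a,30,20,38,(500,660,-260,-30)))
print("wax",measure(X,*a,22,15,30,(505,660,-20,90)))
E
```

```text
down False 49.99 [569.548 185.581  35.074] F [ 0.403 -0.082  0.531] w 72.09
grip 50.32 [569.597 185.389  35.2  ] F [-0.276  0.426  4.648] w 49.45
lift 51.71 [567.671 185.229 218.425] F [-0.245 -0.329 -4.917] w 49.75
above 54.0 [431.19   68.28   49.817] F [ 0.484  0.271 -3.238] w 49.3
put True 54.48 [430.506  68.262  35.18 ] F [-1.009  0.337  4.273] w 49.25
rel 54.83 [428.532  68.358  34.151] F [-0.535 -1.008  0.102] w 71.83
[430.409  68.296] True
 56.92 [417.773 -46.645 258.878] F [1.086 0.001 0.615] w 72.22
stone (array([431.656,  67.182]), array([ 50.283, 108.385]), np.float64(-1.4987662194820341), ((429.135009765625, 66.96829223632812), (107.68966674804688, 50.45958709716797), 4.060204029083252), (np.int64(153), np.int64(206), np.int64(117), np.int64(213)))
wb (array([ 442.742, -106.175]), array([104.105, 218.231]), np.float64(0.06842519638220224), ((440.33306884765625, -106.19817352294922), (103.3575439453125, 218.6592254638672), 4.027166843414307), (np.int64(238), np.int64(436), np.int64(120), np.int64(210)))
sand (array([565.976, -98.567]), array([ 61.782, 109.   ]), np.float64(0.07031414495584642), ((564.6053466796875, -98.80349731445312), (61.98178482055664, 108.8846664428711), 4.007146835327148), (np.int64(289), np.int64(394), np.int64(15), np.int64(80)))
wax (array([557.38,  26.15]), array([51.164, 51.6  ]), np.float64(-0.8556226915897369), ((557.0496215820312, 26.270191192626953), (58.804847717285156, 57.84718322753906), 2.322253942489624), (np.int64(197), np.int64(250), np.int64(18), np.int64(78)))
```

View pics/wG.png

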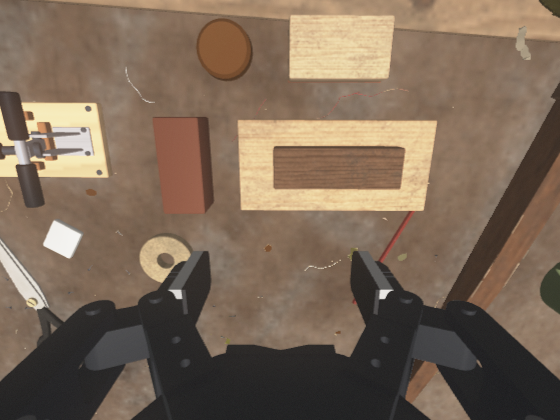

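The stone at (182,165) px is square to the block, offset (-11, 173.4) against (-11.9, 174.6). I'll retreat and do a final check with the fixed cameras.

```bash
python3 - <<'E'
from h import *
from plant import ctrl,optics
ctrl.set_joints([-1.347,0.207,1.542,0,1.393,-0.15]); ctrl.hold(.3)
for n in ("top","scene"):
    im,d=optics.grab_frame(n); cv2.imwrite(f"pics/{n}9.png",im[:,:,::-1])
    if n=="top":
        X=cloud("top",d); p=P("top"); a=(p["mtx"],p["R"],p["t"])
ex,ey=ax(WY); c0=None
for nm,z,lo,hi,b in (("wb",42,35,49,(360,500,-260,20)),("wp",64,56,75,(360,520,-260,20)),("sand",30,20,38,(505,660,-260,-30)),("wax",22,15,30,(505,660,-20,90)),("stone",50,43,58,(350,510,20,130))):
    c,s,y,r,_=measure(X,*a,z,lo,hi,b); c0=np.array([442.25,-105.43]) 
    dv=c-c0; print(nm,"local",dv@ex[:2],dv@ey[:2],s,"yaw",y-WY, "rect",r[1])
m=(X[...,0]>380)&(X[...,0]<505)&(X[...,1]>130)&(X[...,1]<330)&(X[...,2]>100)&(X[...,2]<150); q=X[m]; print("clamp bar",len(q),q.mean(0))
st()
E
```

```text
wb local -1.3713661358490892 2.1742340499876995 [120.393 243.8  ] yaw -0.006467217419029614 rect (104.83824157714844, 220.4484100341797)
wp local 2.001051368395955 -0.04013082480344751 [ 44.953 140.236] yaw -0.0014834579461144304 rect (45.05525207519531, 140.4601287841797)
sand local 125.42047032093834 -0.3471470388323574 [ 63.014 111.193] yaw 0.005416644959598538 rect (63.02387619018555, 111.17658233642578)
wax local 125.75775511022522 125.81709009045238 [51.521 52.905] yaw 1.043516060798673 rect (56.9619255065918, 59.30363464355469)
stone local 0.045819207516158755 175.41827180262453 [ 49.876 109.565] yaw -1.5659589988927185 rect (109.71636962890625, 49.938236236572266)
clamp bar 325 [448.729 181.631 128.343]
 59.23 [ 210.52  -534.929  255.922] F [-0.769  0.406  0.208] w 71.9
```

View pics/scene9.png

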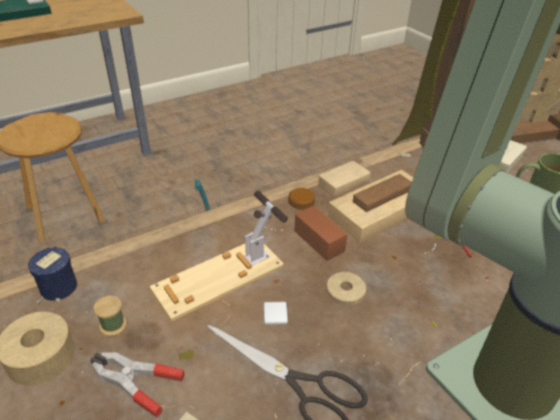

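View pics/top9.png

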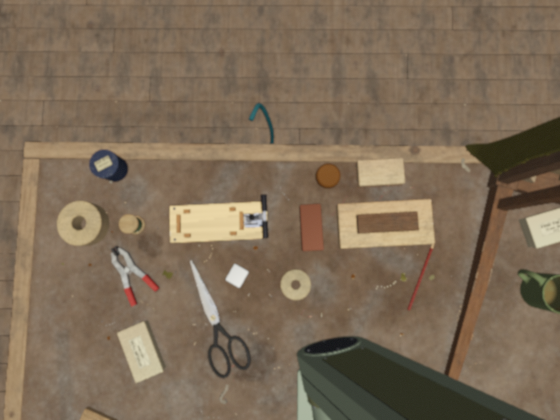

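All in place: clamp open at (265,215) px, stone (312,227), wax (328,176), sanding block (381,172), workpiece on the block (388,223). Everything is within 2 mm of target, so I'm handing in.

```bash
python3 - <<'E'
from plant import ctrl
print(ctrl.finish_job())
E
```

```text
the job is handed in; nothing more can be done
None
```

I did the whole job in the order asked and handed it in at about 59 s. I swung the clamp past upright and let it fall onto its stop, laid the workpiece on the work block, then set out the sanding block, wax and stone.

The last check used the top camera, in the work block's own axes:

| Item | Check | Measured | Target |
|---|---|---|---|
| Workpiece | Off the block's centre (x) | 2 mm by the top camera, 0.5 mm by the wrist camera | 0 |
| Workpiece | Turned from the block | 0.001 rad | 0 |
| Sanding block | Behind the block's centre | 125.4 mm (gap about 41 mm) | 124 mm |
| Sanding block | Off the middle | 0.3 mm | 0 |
| Wax cake | Left of the sanding block's middle | 126.2 mm (gap about 40 mm) | 126 mm |
| Wax cake | Level with the sanding block's middle | within 0.4 mm | 0 |
| Rubbing stone | Left of the block's centre | 175.4 mm (gap about 40 mm) | 175 mm |
| Rubbing stone | Level with the block's middle | within 0.1 mm | 0 |
| Rubbing stone | Square to the block | within 0.005 rad | 0 |
| Clamp | Still open | bar at 128 mm height, behind the hinge | open |

- **Cameras:** the top and wrist cameras disagree by 1–2 mm, which is within the stated calibration.
- **Bad reading:** the last measurement of the work block was off, because the edge of the workpiece got into the mask. The offsets above use the block position measured at the start instead.
- **Forces:** the highest tool force I read was about 18 N, during the clamp swing.

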